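# Tip a carton into a labelling cradle and press it home

## Task

Lay the carton in the low cradle: slide it upright until its foot bears squarely against the cradle's front edge, then push high on its near face so that it tips over that edge onto the padded bed, label side up, and push it along the bed until it sits flush against the backstop, pressing it home firmly for a moment before letting go. Work by gentle pushing, never harder than 20 N on the carton, and leave the two vials and the dropper bottle that stand beside the carton and cradle where they are.

Things in the scene. Friction and masses are not known exactly. Their poses are not given: they have to be found in the camera images.
- carton: Taped brown carton 90 (x) by 120 (y) by 130 (z) mm, too wide to grip, 0.6 to 0.9 kg, friction about 0.4. Origin: centre of its underside; z up through the taped top; +x face to the cradle, -x face (blank white label) to the robot. Starts upright, 8 to 40 mm before the cradle. Pushed at half height it slides; pushed high against the edge it tips. Laid down, its x points down, z to the backstop.
- cradle: Low aluminium cradle fixed to the bench. Origin: bench level, middle of its front edge; x runs along the bed away from the robot, y left, z up. Bed 205 (x) by 172 (y) mm, its top 14 mm high, thin black rubber sheet on it. The upright front face at x = 0 is the stop to tip over. Side rails from x = 25 mm on, 141 mm apart inside, rise 12 mm above the bed.
- bed_mid (a point): A fixed point on the top of the bed, on its middle line, 80 mm behind its front edge. Behind it stands the grey upright backstop plate (118 mm wide, its top 56 mm above the bed, two black clamp knobs behind): adjustable and not measured, its front face is anywhere from 70 to 95 mm behind this point; find it by feel. It does not give below 25 N.
- vial_a: Small vial with a screw cap, 27 mm across, 56 mm high, standing loose to the right of the carton; origin under its centre, z up.
- vial_b: Small vial with a screw cap, 27 mm across, 56 mm high, standing loose to the right of the cradle; origin under its centre, z up.
- bottle: Brown dropper bottle, 33 mm across, 102 mm high, standing loose to the left of the carton; origin under its centre, z up.

How it is judged:
By the outcome, as a careful person would: the job done as asked, in the order asked, and still so for the second after the job is handed in, with the robot touching nothing.
It also fails if it takes over 72 s, if anything falls off the work surface, if the arm or the gripper's body presses on something with over 40 N, if the wrist force passes 120 N, or if a joint passes its speed limit or range.

## Robot

A 6-joint arm with a two-finger parallel gripper is mounted at the origin on a cart in front of the work surface, level with it; the furniture and walls round the work are solid. World frame = base frame: x ahead of the robot, y to its left, z up, the work surface at z = 0. Lengths are in m, angles in rad, forces in N, time in s.
With the tool pointing down it reaches from about 0.35 to 0.875 m from the base axis. Payload 4.2 kg.
Tool frame: the origin (TCP) lies at the very end of the fingers, on their centre line; the grasp point (between the pads) lies 19 mm behind it (r.pinch_z is the z of the grasp point in the tool frame, in m); z points along the fingers, y is the line along which they close (so a half turn about z gives the same grasp; the last joint's range is limited). The gripper opens to 87 mm and grips with 3 to 60 N. Pads are 19 mm wide; open, the fingers measure 117 mm over their backs; the gripper's body (75 mm by 190 mm) begins 51 mm behind the grasp point.
Start: joints at [0.259, 0.385, 0.008, 0, -1.194, -0.259], TCP at [0.625, 0, 0.223] pointing down, gripper open.
Joint ranges: [-3.14, 3.14], [-1.21, 2.06], [-1.07, 1.41], [-3.16, 2.05], [-2.99, -0.16], [-3.1, 3.1]. Speed limits (rad/s): [2.79, 2.79, 3.14, 3.14, 3.14, 3.14].

## Interface

Orientations are given as a unit quaternion [w, x, y, z].
In Python, from rig import r gives the robot as it stands. Calls block until the motion is done:
- r.move_to(position, orientation): joint-space move of the TCP to a pose.
- r.servo_line(position, orientation=None, max_speed=0.15): straight line of the TCP; orientation=None keeps the orientation; max_speed is the mean speed in m/s.
- r.goto_joints(angles): joint-space move.
- r.open() and r.clamp(effort=None): open the fingers fully, or close them until they stop; effort is the grip in N (None keeps the last).
- r.pause(seconds).
- r.inverse_kinematics(position, orientation): joint angles nearest the present ones, or None.
- r.read_state(): the state.
- r.capture(name): name is "scene" or "side" or "wrist"; returns a dict with "frame" (480x640x3 uint8, red, green, blue), "vfov" (degrees; the focal length in pixels is half the picture's height over the tangent of half this angle, whatever the lens; pixels are square), "cx", "cy" (the principal point, pixels), "k1" (the pictures are not rectified: a ray, as slopes to the right and down, at radius r is drawn at 1 + k1 r^2 times it, then the intrinsics apply), "R" (3x3) and "t" (3): a world point X has camera coordinates R X + t; the wrist camera has in their place "hand_eye" (4x4, takes a point from camera to tool coordinates, whose origin is the TCP and whose axes are the flange's). Camera axes: x right, y down, z forward; pixel columns grow to the right and rows downward; lengths in m; the calibration is good to about 2 mm. A picture is of the moment at which its call begins: read the wrist's pose just before it. There is no depth.
A pose or a line that the arm cannot do raises r.MotionError and nothing moves.
- r.close_job(): hands the job in; it is judged then, once.
The state is a dict: "time": time; "joints": joint angles; "joint_vel": joint speeds; "joint_efforts": joint torques, N m; "ee_pos": TCP position; "eef_rot": TCP orientation; "contact_force": force on the tool from outside, world axes, zero at the start; "ft_torque": the same for the moment, N m; "opening": finger opening in m; "grip_force": force on a finger pad.
Only numpy, scipy, OpenCV 4.12 (cv2) and the standard library are available. Lean on these libraries where they do the work, as an engineer would, in place of code of your own. Each camera call takes 0.05 s, during which the arm holds its last target. There are 200 camera calls.

## Working session

There is one attempt and no reset: what is moved stays moved. The work goes in short steps, each a Python script; the robot and the scene stay as the last script left them, time stands still between calls to the robot, and variables do not carry over. Pictures are saved under pics/ and viewed, at most 10 in all, crops included, and the job is handed in when it is done.

```bash
ls; mkdir -p pics
python3 - <<'E'
from rig import r
import cv2, pickle
d={}
for n in ["scene","side","wrist"]:
    s=r.read_state(); c=r.capture(n); c["state"]=s; d[n]=c
    cv2.imwrite(f"pics/{n}0.png",c["frame"][:,:,::-1])
    print(n,{k:v for k,v in c.items() if k not in("frame","state")})
pickle.dump(d,open("cap0.pkl","wb")); print(s)
E
```

```text
pics
scene {'vfov': 55.58544587097228, 'cx': 327.1604325284692, 'cy': 241.55610273503964, 'k1': -0.11033584429800458, 'R': array([[-0.99812754, -0.05584429, -0.02495657],
       [-0.00598423,  0.49520221, -0.86875714],
       [ 0.06087367, -0.86698108, -0.49460915]]), 't': array([ 0.62396447, -0.06515089,  1.0345987 ])}
side {'vfov': 56.97694527337855, 'cx': 320.51700689342624, 'cy': 233.77862413160693, 'k1': -0.09728436412497844, 'R': array([[ 0.96339228, -0.26742568,  0.01894268],
       [-0.16734107, -0.65503339, -0.73683663],
       [ 0.20945712,  0.70669284, -0.67580541]]), 't': array([-0.54248975,  0.31824315,  0.59088258])}
wrist {'vfov': 66.38418905994492, 'cx': 318.0979111656225, 'cy': 242.32444110570086, 'k1': -0.007833270806198382, 'hand_eye': array([[-4.64321237e-04, -9.52934154e-01, -3.03176981e-01,
         8.42640005e-02],
       [ 9.99999890e-01, -4.62700690e-04, -7.71756982e-05,
        -1.30140274e-03],
       [-6.67368398e-05, -3.03176984e-01,  9.52934264e-01,
        -1.63213926e-01],
       [ 0.00000000e+00,  0.00000000e+00,  0.00000000e+00,
         1.00000000e+00]])}
{'time': 0.1, 'joints': array([ 2.58609420e-01,  3.85480551e-01,  6.75695087e-03, -4.38918913e-04,
       -1.19402435e+00, -2.58629919e-01]), 'joint_vel': array([ 0.00129555,  0.00027865,  0.00334255,  0.00152389, -0.00126778,
        0.00067614]), 'joint_efforts': array([ 1.65357815e-04, -3.91689312e+01,  1.87934643e+01,  4.23187181e+00,
        1.34990664e-02, -6.93199490e-05]), 'ee_pos': array([6.24450901e-01, 2.06422909e-05, 2.21565717e-01]), 'eef_rot': array([-7.40968871e-04, -7.07041944e-01,  7.07170909e-01,  6.66924158e-04]), 'contact_force': array([ 0.26049059, -0.31519869,  0.43228365]), 'ft_torque': array([-0.00794755,  0.01518961,  0.02304944]), 'grip_force': 0.0, 'opening': 0.08692654791733964}
```

View pics/scene0.png

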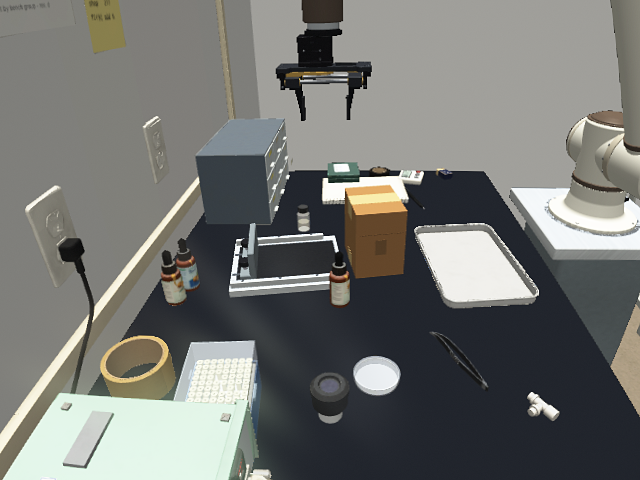

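View pics/side0.png

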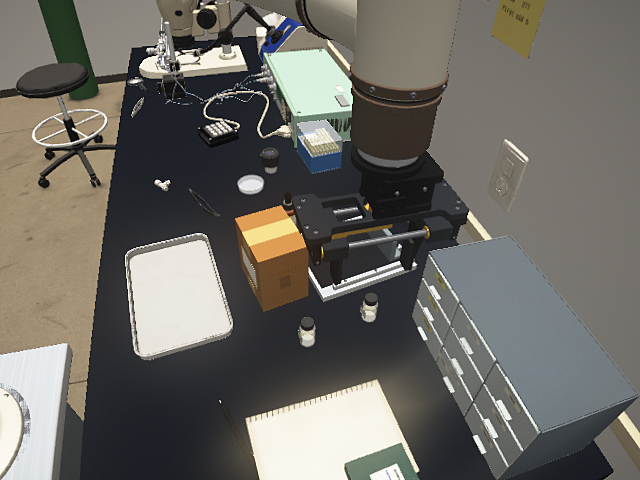

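View pics/wrist0.png

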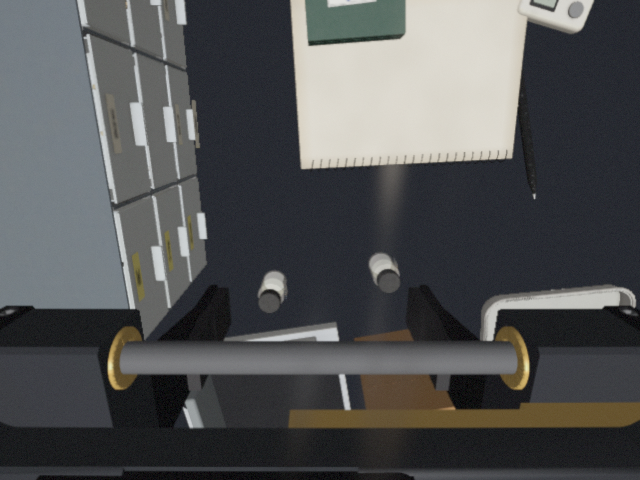

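The scene view shows the carton at about (375,230), the cradle at (285,262), the bottle at (340,280) and one vial at (303,218). The side view shows the carton at (272,255) and the vials at (307,332) and (370,307). I'll enlarge both to pick corners.

Run:
```python
import cv2
a=cv2.imread("pics/scene0.png")[170:320,220:420]; b=cv2.imread("pics/side0.png")[195:355,230:430]
cv2.imwrite("pics/sceneC.png",cv2.resize(a,None,fx=4,fy=4,interpolation=cv2.INTER_CUBIC))
cv2.imwrite("pics/sideC.png",cv2.resize(b,None,fx=3.75,fy=3.75,interpolation=cv2.INTER_CUBIC))
```

```text
(no output)
```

View pics/sceneC.png

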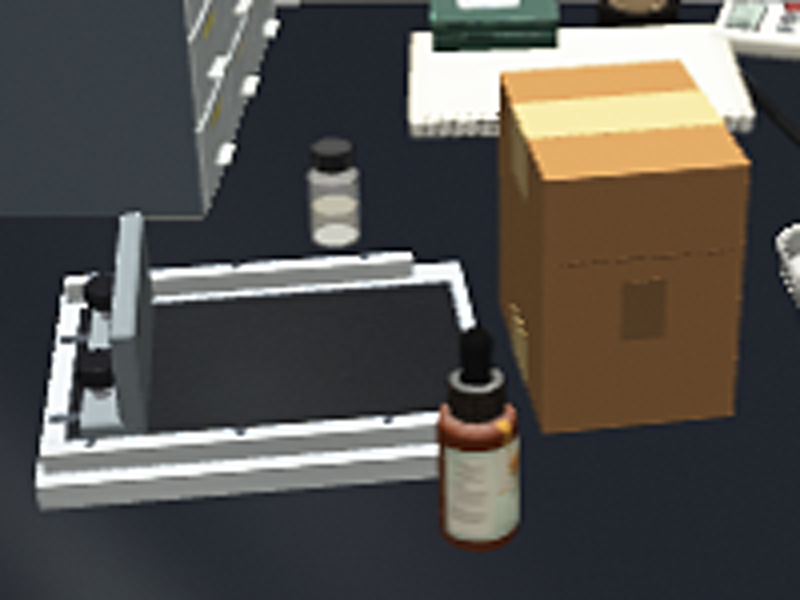

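View pics/sideC.png

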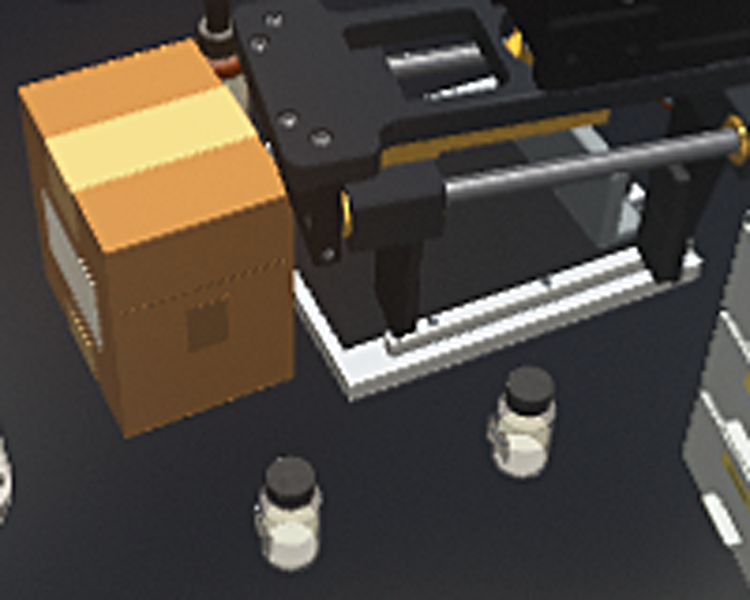

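```bash
cat > est.py <<'E'
import numpy as np, cv2, pickle
from scipy.optimize import least_squares
d=pickle.load(open("cap0.pkl","rb"))
def proj(c,X):
    P=np.atleast_2d(X)@c["R"].T+c["t"]; s=P[:,:2]/P[:,2:]
    s=s*(1+c["k1"]*(s**2).sum(1,keepdims=True)); f=240/np.tan(np.radians(c["vfov"]/2))
    return f*s+[c["cx"],c["cy"]]
def ray(c,px,z):
    u=np.array(px)
    g=lambda q: proj(c,[[q[0],q[1],z]])[0]-u
    return least_squares(g,[0.65,0]).x
S=lambda a,b:(d["scene"],np.array([(a+.5)/4-.5+220,(b+.5)/4-.5+170]))
D=lambda a,b:(d["side"],np.array([(a+.5)/3.75-.5+230,(b+.5)/3.75-.5+195]))
def fit(obs,x0):
    def W(q,p):
        c,s=np.cos(q[2]),np.sin(q[2]); return [q[0]+c*p[0]-s*p[1],q[1]+s*p[0]+c*p[1],p[2]]
    f=lambda q:np.concatenate([proj(o[0],[W(q,p)])[0]-o[1] for o,p in obs])
    s=least_squares(f,x0,loss="soft_l1"); return s.x,np.round(f(s.x).reshape(-1,2),1).tolist()
if __name__=="__main__":
    a,b,h=.045,.06,.13
    carton=[(S(545,182),(a,b,h)),(S(748,161),(-a,b,h)),(S(683,61),(-a,-b,h)),(S(501,73),(a,-b,h)),(S(545,433),(a,b,0)),(S(735,414),(-a,b,0)),
     (D(106,251),(-a,-b,h)),(D(291,193),(a,-b,h)),(D(20,91),(-a,b,h)),(D(195,40),(a,b,h)),(D(127,437),(-a,-b,0)),(D(292,378),(a,-b,0))]
    cr=[(D(349,384),(0,-.086,.014)),(D(351,399),(0,-.086,0)),(D(701,255),(.205,-.086,.014)),(S(461,263),(0,-.086,.014)),(S(40,482),(.205,.086,.014)),(S(40,507),(.205,.086,0)),(S(65,277),(.205,-.086,.014))]
    for n,o in(("carton",carton),("cradle",cr)): print(n,*fit(o,[.6,0,0]))
    print("va",ray(*D(290,548),0),"vb",ray(*D(521,463),0),"vb scene",ray(*S(334,238),0),"bottle",ray(*S(479,533),0))
    q,_=fit(cr,[.6,0,0])
    print("backstop foot left-front",ray(*S(147,428),.014), "rail ends", ray(*S(412,253),.026))
E
python3 est.py
```

```text
carton [0.52665595 0.20971903 0.19555465] [[-0.6, 0.2], [0.4, 1.1], [-1.4, -0.5], [-1.8, -0.1], [-1.0, 1.5], [-0.7, 1.3], [-1.0, 1.3], [0.4, -0.1], [-1.9, -0.0], [-2.0, -0.1], [-0.8, 1.5], [0.2, 0.5]]
cradle [0.5889822  0.21951258 0.16389825] [[-0.7, 2.0], [-1.4, 2.9], [-0.5, 3.1], [-0.9, -0.7], [-1.4, 0.8], [-0.3, 1.1], [-1.0, 3.2]]
va [0.55677934 0.0639665 ] vb [0.6754628  0.08211744] vb scene [0.6734444  0.08441791] bottle [0.58496626 0.34804626]
backstop foot left-front [0.73633776 0.29277454] rail ends [0.62544233 0.14890133]
```

```bash
cat > h.py <<'E'
from rig import r
import numpy as np, cv2, pickle, os
from scipy.spatial.transform import Rotation as Ro
C=np.array([.5890,.2195]); PSI=.164
ex=np.array([np.cos(PSI),np.sin(PSI)]); ey=np.array([-ex[1],ex[0]])
def quat(flip):
    q=(Ro.from_euler("z",PSI+(np.pi if flip else 0))*Ro.from_euler("x",np.pi)).as_quat(); return q[[3,0,1,2]]
def W(x,y,z): return np.array([*(C+x*ex+y*ey),z])      # cradle -> world
def L(p): p=np.asarray(p)[:2]-C; return np.array([p@ex,p@ey])
def fx():                                              # push on carton, cradle x
    return -np.mean([r.read_state()["contact_force"][:2] for _ in range(2)],0)@ex
def push(x0,x1,z,step,v,stop,f0,y=0,hard=15):
    log=[]; x=x0
    while x<x1-1e-9:
        x=min(x+step,x1); r.servo_line(W(x,y,z),max_speed=v)
        f=fx()-f0; log.append((round(x*1e3,1),round(float(f),1)))
        if f>hard or stop(f,log): break
    return x,log
def pic(n,k):
    s=r.read_state(); c=r.capture(n); c["state"]=s; pickle.dump(c,open(f"cap_{k}.pkl","wb")); cv2.imwrite(f"pics/{k}.png",c["frame"][:,:,::-1])
E
python3 - <<'E'
from h import *
for fl in(0,1):
    for p in [W(-.135,0,.2),W(-.135,0,.064),W(-.02,0,.118),W(.04,0,.06)]:
        j=r.inverse_kinematics(p,quat(fl)); print(fl,None if j is None else np.round(j,2))
E
```

```text
0 [ 0.74  0.19 -0.33  0.   -1.05  1.  ]
0 [ 0.74  0.35 -0.51  0.   -0.71  1.  ]
0 [ 0.63  0.45 -0.17  0.   -0.95  1.11]
0 [ 0.59  0.6  -0.07  0.   -0.9   1.15]
1 [ 0.74  0.19 -0.33 -0.   -1.05 -2.14]
1 [ 0.74  0.35 -0.51 -0.   -0.71 -2.14]
1 [ 0.63  0.45 -0.17 -0.   -0.95 -2.04]
1 [ 0.59  0.6  -0.07 -0.   -0.9  -1.99]
```

Run:
```python
from h import *
q=quat(0); Z=.065
r.move_to(W(-.14,0,.22),q); r.servo_line(W(-.14,0,Z),max_speed=.12); r.pause(.2)
f0=fx(); print("f0",f0,r.read_state()["time"],L(r.read_state()["ee_pos"]),r.read_state()["ee_pos"][2])
x,l=push(-.14,-.085,Z,.003,.04,lambda f,l:f>4.8,f0,hard=6)
print(x,l,r.read_state()["time"],L(r.read_state()["ee_pos"])); pickle.dump((x,f0),open("x.pkl","wb"))
```

```text
f0 -0.3789262136159544 2.9333 [-0.13973745  0.00017754] 0.0655192186993879
-0.11299999999999999 [(-137.0, 0.0), (-134.0, 0.7), (-131.0, 0.0), (-128.0, 0.3), (-125.0, -0.5), (-122.0, 0.1), (-119.0, 0.8), (-116.0, 3.5), (-113.0, 4.9)] 5.1833 [-0.11367677 -0.00038911]
```

```bash
python3 - <<'E'
from h import *
x,f0=pickle.load(open("x.pkl","rb"))
x,l=push(x,-.090,.065,.0015,.03,lambda f,l:l[-1][0]>-104 and f>5.2,f0,hard=8)
print(x,l,r.read_state()["time"],L(r.read_state()["ee_pos"])); pickle.dump((x,f0),open("x.pkl","wb"))
pic("scene","scene1"); pic("side","side1")
E
python3 - <<'E'
import cv2,numpy as np
a=cv2.imread("pics/scene1.png")[170:320,300:420]; b=cv2.imread("pics/side1.png")[195:345,230:350]
cv2.imwrite("pics/c1.png",cv2.resize(np.hstack([a,b]),None,fx=3.3333,fy=3.3333,interpolation=cv2.INTER_CUBIC))
E
```

```text
-0.09949999999999998 [(-111.5, 4.6), (-110.0, 4.5), (-108.5, 3.7), (-107.0, 2.3), (-105.5, 3.1), (-104.0, 3.1), (-102.5, 3.6), (-101.0, 3.4), (-99.5, 5.5)] 7.4333 [-1.00162392e-01 -4.07125775e-05]
```

View pics/c1.png

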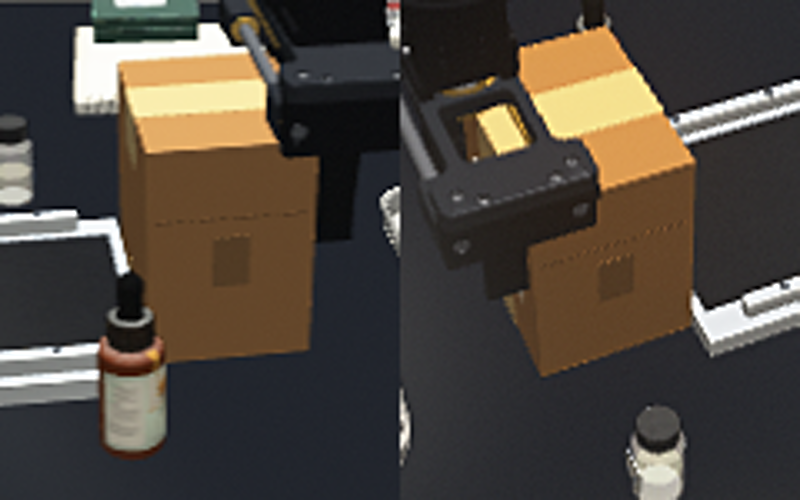

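The carton stands at the cradle's front edge. In the side crop its foot corner at (692,325) meets the cradle corner at about (700,320). The push force stepped up right where I predicted. I'll seat it a little more firmly and measure its pose.

Run:
```python
from h import *
from est import proj,fit
x,f0=pickle.load(open("x.pkl","rb"))
x,l=push(x,-.094,.065,.0007,.02,lambda f,l:f>6.3,f0,hard=6.8); r.pause(.3)
print(x,l,fx()-f0,r.read_state()["ft_torque"],r.read_state()["time"],L(r.read_state()["ee_pos"])); pickle.dump((x,f0),open("x.pkl","wb"))
a,b,h=.045,.06,.13
sc=pickle.load(open("cap_scene1.pkl","rb")); sd=pickle.load(open("cap_side1.pkl","rb"))
k=10/3
S=lambda u,v:(sc,np.array([(u+.5)/k-.5+300,(v+.5)/k-.5+170])); D=lambda u,v:(sd,np.array([(u-400+.5)/k-.5+230,(v+.5)/k-.5+195]))
o=[(S(146,153),(a,b,h)),(S(119,64),(a,-b,h)),(S(308,350),(-a,b,0)),(D(694,160),(a,-b,h)),(D(608,27),(a,b,h)),(D(543,376),(-a,-b,0)),(D(692,326),(a,-b,0))]
q,res=fit(o,[.54,.2,.16]); print(q,res,L(q))
```

```text
-0.09879999999999997 [(-98.8, 8.0)] 7.822720402052416 [-0.07160161  2.2310691  -0.02250282] 8.0833 [-1.00111126e-01 -7.19446746e-05]
[0.54615761 0.21356238 0.1795484 ] [[-0.5, 0.6], [-2.1, -0.4], [-0.2, 1.1], [0.1, 0.3], [-1.9, -0.3], [-0.3, 1.3], [-0.4, 0.3]] [-0.04323695  0.00113675]
```

Run:
```python
from h import *
Z=.119
r.servo_line(W(-.112,0,.065),max_speed=.1); r.servo_line(W(-.112,0,Z),max_speed=.12); r.pause(.2)
f0=fx(); print(f0,r.read_state()["time"])
mx=[0]
def stop(f,l):
    mx[0]=max(mx[0],f); return l[-1][0]>-80 and f<.8 and mx[0]>2 and l[-2][1]<.8
x,l=push(-.112,-.015,Z,.003,.04,stop,f0,hard=12)
print(x,l,r.read_state()["time"]); pickle.dump((x,f0),open("x.pkl","wb"))
pic("scene","scene2")
```

```text
-1.2030678052421886 9.1667
-0.021999999999999936 [(-109.0, 1.8), (-106.0, 1.6), (-103.0, 1.7), (-100.0, 3.1), (-97.0, 5.7), (-94.0, 7.0), (-91.0, 7.6), (-88.0, 8.4), (-85.0, 8.3), (-82.0, 7.3), (-79.0, 7.3), (-76.0, 7.5), (-73.0, 7.1), (-70.0, 6.3), (-67.0, 6.9), (-64.0, 6.8), (-61.0, 5.8), (-58.0, 5.6), (-55.0, 3.0), (-52.0, 3.6), (-49.0, 3.6), (-46.0, 2.0), (-43.0, 1.8), (-40.0, 1.1), (-37.0, 1.2), (-34.0, 0.2), (-31.0, 0.9), (-28.0, 1.3), (-25.0, 0.3), (-22.0, 0.5)] 16.6667
```

View pics/scene2.png

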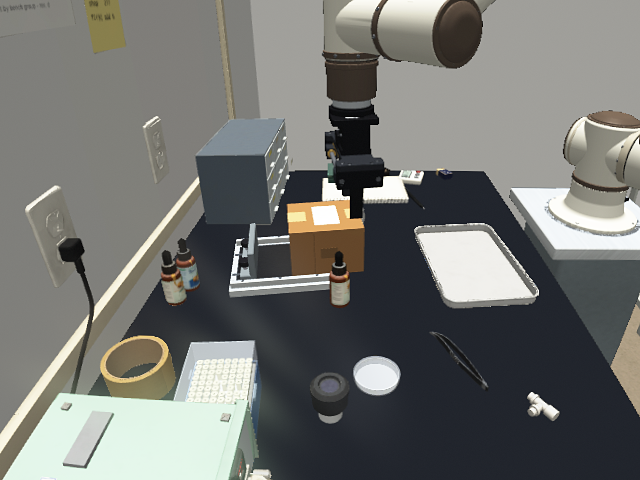

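The carton lies on the bed with its label up, spanning about x 288–363 in the picture. The backstop is at about (252,250), and the bottle is undisturbed. Next I'll push along the bed.

Run:
```python
from h import *
Z=.05
r.servo_line(W(-.03,0,.135),max_speed=.12); r.servo_line(W(-.055,0,.135),max_speed=.15); r.servo_line(W(-.055,0,Z),max_speed=.15); r.pause(.2)
f0=fx(); print(f0,r.read_state()["time"])
x,l=push(-.055,.005,Z,.003,.045,lambda f,l:False,f0,hard=11)
if l[-1][1]<11:
    x,l2=push(x,.042,Z,.0015,.03,lambda f,l:f>10,f0,hard=11); l+=l2
print(x,l,r.read_state()["time"],L(r.read_state()["ee_pos"])); pickle.dump((x,f0),open("x.pkl","wb"))
```

```text
0.8535739176623497 18.25
0.02 [(-52.0, -1.4), (-49.0, -1.2), (-46.0, -0.3), (-43.0, 3.7), (-40.0, 3.1), (-37.0, 1.9), (-34.0, 1.8), (-31.0, 1.4), (-28.0, 0.5), (-25.0, 1.9), (-22.0, 1.5), (-19.0, 2.8), (-16.0, 1.4), (-13.0, 2.8), (-10.0, 2.9), (-7.0, 2.7), (-4.0, 3.0), (-1.0, 2.0), (2.0, 2.5), (5.0, 3.0), (6.5, 4.1), (8.0, 3.8), (9.5, 3.6), (11.0, 3.3), (12.5, 3.4), (14.0, 2.9), (15.5, 3.3), (17.0, 5.8), (18.5, 9.3), (20.0, 14.5)] 25.75 [ 0.0160546  -0.00014199]
```

Run:
```python
from h import *
x,f0=pickle.load(open("x.pkl","rb"))
for _ in range(4):
    r.pause(.3); s=r.read_state(); print(round(-s["contact_force"][:2]@ex-f0,1),np.round(s["ft_torque"],2),s["time"])
r.servo_line(W(x-.012,0,.05),max_speed=.03); r.servo_line(W(-.08,0,.05),max_speed=.15); r.pause(.2); print("zero",fx(),r.read_state()["time"])
r.servo_line(W(-.08,0,.25),max_speed=.2); r.servo_line(W(-.18,0,.25),max_speed=.2)
pic("scene","scene3"); pic("side","side3"); pic("wrist","wrist3")
a=cv2.imread("pics/scene3.png")[190:310,220:370]; b=cv2.imread("pics/side3.png")[195:345,270:420]
f=lambda i:cv2.resize(i,(400,int(400*i.shape[0]/i.shape[1])),interpolation=cv2.INTER_CUBIC)
a=f(a);b=f(b);a=cv2.copyMakeBorder(a,0,400-a.shape[0],0,0,cv2.BORDER_CONSTANT); cv2.imwrite("pics/c3.png",np.hstack([a,b]))
```

```text
13.9 [-0.06  3.79 -0.03] 26.05
13.6 [-0.12  3.82  0.06] 26.35
13.8 [-0.08  3.78  0.08] 26.65
13.9 [-0.04  3.82  0.02] 26.95
zero -0.31745387212281867 28.4333
```

View pics/c3.png

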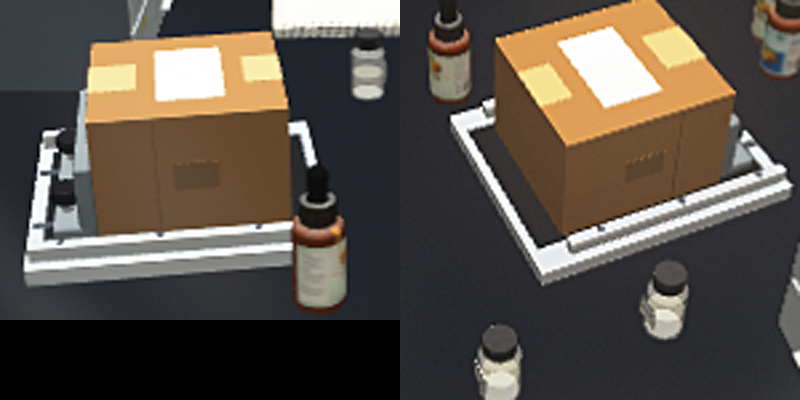

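The carton lies label up between the rails. Its far end touches the backstop at about (88,150) in the left crop, and the vials and bottle are standing where they were. The arm is clear, so I'm handing the job in.

```bash
python3 -c "
from rig import r
print(r.close_job())"
```

```text
the job is handed in; nothing more can be done
None
```

The carton lies label up in the cradle, flush against the backstop as far as the pictures show, after being pressed home at about 14–15 N for over 1 s; the vials and bottle stand where they were, and the job was handed in at about 30 s.

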